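# Close up the bur case on a goldsmith's bench

## Task

Close up the open grey bur case: first push the upright bur leaf down until it lies flat inside the case, and then swing the cover over it and press it fully shut. Only push, gently, with the fingers: do not pinch the leaf or the cover, do not slam the cover, do not lift or shove the case, and leave everything else on the bench and in the case where it is.

Things in the scene. Friction and masses are not known exactly. Their poses are not given: they have to be found in the camera images.
- case: the bur case: grey sheet-steel open box, 210 (its x) x 170 (its y) x 50 mm high, walls 3 mm, about 2 kg, standing loose on the bench. Origin: centre of its underside. Its x axis points along its long side, from the end that carries the leaf to the other end; its y axis points to the long side that carries the cover; z up. It stands with its leaf end towards the robot, turned up to 0.45 rad either way
- leaf (a joint): angle of the bur leaf about its hinge: 0 = folded down flat in the case (its stop), 1.57 = upright; starts between 1.4 and 1.75. Its hinge is stiff: it stays where it is left and needs about 0.2 N m to fold down
- leaf_hinge (a point): middle of the leaf's hinge line, inside the case at its -x end (97 mm from the case's centre, 44.5 mm above the case's underside). The line runs along the case's y. The leaf is an aluminium plate 105 mm long (from the hinge to its free edge), 146 mm wide, 5 mm thick and centred on the hinge line; it carries a row of burs on the face turned to the case's inside. It folds towards the case's +x; folded, its top face lies 3 mm below the case's rim
- leaf_edge (a point): middle of the leaf's free edge (half-way through its thickness)
- cover (a joint): angle of the cover about its hinge: 0 = shut on the case (its stop), 1.57 = upright; starts wide open, leaning outwards, between 1.75 and 1.98. Its hinge is stiff: it stays where it is left and needs up to about 0.6 N m to be swung shut
- cover_hinge (a point): middle of the cover's hinge line, on the rim of the case's +y side (85 mm from the case's centre, 50.5 mm above its underside). The line runs along the case's x. The cover is a shallow grey steel pan 210 mm long, 170 mm wide from the hinge to its free edge, 16 mm deep; shut, it covers the whole case and its flat outer face is the top, 66.5 mm above the bench
- cover_edge (a point): middle of the cover's free edge, on its outer face
- stone_jar: small glass jar with aluminium lid, 30 mm diameter, 29 mm high, standing INSIDE the case in its far half; origin at its underside (leave alone)
- mandrel: steel ring mandrel: cone on a round foot 56 mm across, 112 mm high, standing on the bench beside the case's -y side; origin at its underside (leave alone)
- dish: small dark steel dish, 56 mm across, 24 mm high, on the bench beyond the case's +x end; origin at its underside (leave alone)
- ring_blank: brass ring blank, 32 mm across, 12 mm high, on the bench beside the case's -y side; origin at its underside (leave alone)
- stamp: black knob-shaped hand stamp, 34 mm across, 43 mm high, left part of the bench; origin at its underside (leave alone)
- flux_bottle: amber bottle, 52 mm across, 110 mm high, left part of the bench; origin at its underside (leave alone)
- graver: graver with a wooden handle, 150 mm long, lying on the right part of the bench; origin at its underside (leave alone)

How it is judged:
On the way, in this order (a step that is already met when the one before it is completed fails the run):
1. the leaf lies flat in the case while the cover is still open (value of joint leaf below 0.12 rad and value of joint cover above 1 rad), for 0.2 s.
2. the cover is shut (value of joint cover below 0.05 rad and value of joint leaf below 0.12 rad), for 0.2 s.
At the end, for the whole second after the job is handed in: The leaf lies flat (within 0.12 rad) and the cover is shut over it (within 0.05 rad, about 8 mm at its edge); the case stands level on the bench, at rest, within 40 mm of where it was (all of step 2 and distance of case from where it was at the start of the episode below 0.04 m and height (world z) of case below 0.006 m and angle between case's own z axis and vertical below 0.05 rad and linear speed of case below 0.02 m/s); the robot touches nothing.
It fails at once if the cover is swung over the case while the leaf still stands up (value of joint cover below 1 rad and value of joint leaf above 0.5 rad).
It fails at once if the case is lifted, tipped or shoved more than 40 mm (distance of case from where it was at the start of the episode above 0.04 m or height (world z) of case above 0.012 m or angle between case's own z axis and vertical above 0.12 rad).
It fails at once if the leaf or the cover is pinched or forced: over 35 N of finger force on it while it is still clear of its stop ((contact force between the fingers and leaf above 35 N and value of joint leaf above 0.15 rad) or (contact force between the fingers and cover above 35 N and value of joint cover above 0.15 rad)).
It fails at once if the cover is slammed (faster than 5 rad/s) (velocity of joint cover below -5 rad/s).
It fails at once if one of the other things is lifted, knocked over or moved more than 40 mm (distance of any of stone_jar, mandrel, dish, ring_blank, stamp, flux_bottle, graver from where it was at the start of the episode above 0.04 m or angle between any of stone_jar, mandrel, dish, stamp, flux_bottle's own z axis and vertical above 0.5 rad).
It also fails if it takes over 58 s, if anything falls off the work surface, if the arm or the gripper's body presses on something with over 40 N, if the wrist force passes 120 N, or if a joint passes its speed limit or range.

## Robot

A 6-joint arm with a two-finger parallel gripper is mounted at the origin on the work surface. World frame = base frame: x ahead of the robot, y to its left, z up, the work surface at z = 0. Lengths are in m, angles in rad, forces in N, time in s.
With the tool pointing down it reaches from about 0.4 to 0.825 m from the base axis. Payload 7 kg.
Tool frame: the origin (TCP) lies midway between the tips of the shut fingers; the grasp point (between the pads) lies 19 mm behind it; z points along the fingers, y is the line along which they close (so a half turn about z gives the same grasp; the last joint's range is limited). The gripper opens to 88 mm and grips with 3 to 60 N. Pads are 19 mm wide; open, the fingers measure 130 mm over their backs; the gripper's body (78 mm by 193 mm) begins 47 mm behind the grasp point.
Start: joints at [1.63, 0.359, 0.012, 0, -1.224, -0.288], TCP at [0.153, 0.657, 0.227] pointing down, gripper open.
Joint ranges: [-3.07, 3.07], [-1.43, 2.12], [-1.02, 1.25], [-3.03, 1.67], [-3.05, -0], [-3.03, 3.03]. Speed limits (rad/s): [2.39, 2.39, 3.01, 3.14, 3.14, 3.14].

## Interface

Orientations are given as [roll, pitch, yaw] about the fixed x, y, z axes, in that order (R = Rz(yaw) Ry(pitch) Rx(roll)).
In Python, from station import arm gives the robot as it stands.
- The arm moves only by the tool servo_tool, never from a script. Its argument "deltas" is a list of rows, each a list of 7 numbers: the closure, from -1 (fully open) to 1 (shut), then the shift along the tool's x, y, z in mm, then the turn, a rotation vector about the tool's x, y, z in degrees. In form: [[gripper, x, y, z, ax, ay, az], ...]. A call has 1 to 20 rows; each row shifts and turns the commanded pose from where the row before left it, along the tool's axes as they then stand; what a row does not reach is not made up. A row lasts 1/12 s, in which the tool goes at most 41.7 mm and 7.16 degrees, less where a joint would pass 70% of its speed; a pose out of reach is approached as far as the arm can. A call is refused whole if a number of a shift passes 41.7 or a number of a turn 7.16, either way. A call with a gripper value outside its range is refused whole. The fingers move at their own pace and stop on an object; "squeeze" is the grip in N (left out, the last holds). Time passes only in rows, so rows that do not move let the fingers close. It gives the time, the measured TCP pose, the force, the opening and the grip force at its end, in the units of the state.
- arm.get_state(): the state, without advancing time (a new reading comes with each control period).
- arm.grab_frame(name): name is "side" or "top" or "wrist"; returns a dict with "color" (420x560x3 uint8, red, green, blue), "K" (3x3 intrinsics, pixels), "position" and "orientation" of the camera in the world. Camera axes: x right, y down, z forward; pixel columns grow to the right and rows downward; lengths in m; the calibration is good to about 2 mm. The wrist camera is an equidistant fisheye: a pixel r from the principal point sees the ray r / f radians off the axis. A picture is of the moment at which its call begins. There is no depth.
- arm.job_done(): hands the job in; it is judged then, once.
Trained networks look in a picture, given as the dict that the camera call returned (one of the last four; its "shot" number tells which), for a name from the list of things; names that differ only in an ending like _2 or _b are one class to them, and where a whole thing is asked for, a point or a joint stands for the part that bears it (a point fixed in the world has none). Each returns a list of dicts, best first, with "conf" (0 to 1); they miss things now and then, are a little off and sometimes report something else, mostly with a low value. They report only what shows in the picture. A call takes as long as a camera call.
- arm.recognise(query, picture): "at" ([x, y, z] in m, in the coordinates of the camera as it stood for that picture, good to about 4 mm: the middle of the surface that is visible of it).
The state is a dict: "t": time; "q": joint angles; "qd": joint speeds; "joint_efforts": joint torques, N m; "eef_pos": TCP position; "ee_rot": TCP orientation; "force": force on the tool from outside, world axes, zero at the start; "moment": the same for the moment, N m; "width": finger opening in m; "gripper_force": force on a finger pad.
Only numpy, scipy, OpenCV 4.12 (cv2) and the standard library are available. Lean on these libraries where they do the work, as an engineer would, in place of code of your own. Each camera call takes 0.05 s, during which the arm holds its last target. There are 200 camera calls.

## Working session

There is one attempt and no reset: what is moved stays moved. The work goes in short steps, Python scripts to look and compute and a tool call to move; the robot and the scene stay as the last step left them, time stands still between calls to the robot, and variables do not carry over. Pictures are saved under pics/ and viewed, at most 10 in all, crops included, and the job is handed in when it is done.

Besides the shell and the picture viewer there is one more tool, called after "Emit:" as name(argument=value, ...) on one line, values as JSON. servo_tool: Moves the arm, as the interface text tells. Its arguments: {"type":"object","properties":{"deltas":{"type":"array","items":{"type":"array","items":{"type":"number"}}},"squeeze":{"type":"number"}},"required":["deltas"]}

```bash
mkdir -p pics; cat > h.py <<'E'
import numpy as np, cv2
from scipy.spatial.transform import Rotation as R
from station import arm
def camR(f):
    o=np.array(f["orientation"],float)
    return o if o.shape==(3,3) else (R.from_quat(o).as_matrix() if o.size==4 else R.from_euler('xyz',o).as_matrix())
def world(f,p): return np.array(f["position"])+camR(f)@np.array(p)
def save(f,n): cv2.imwrite(f"pics/{n}.png",f["color"][:,:,::-1])
E
python3 - <<'E'
from h import *
s=arm.get_state();print({k:np.round(v,3) for k,v in s.items()})
ims=[]
for c in ["top","side"]:
    f=arm.grab_frame(c);print(c,f["position"],f["orientation"]);ims.append(f["color"])
    for n in ["case","leaf_hinge","leaf_edge","cover_hinge","cover_edge","leaf","cover","stone_jar","mandrel","dish","ring_blank","stamp","flux_bottle","graver"]:
        try:
            r=arm.recognise(n,f)
            print(n,[(np.round(world(f,d["at"]),3).tolist(),round(d["conf"],2)) for d in r[:2]])
        except Exception as e: print(n,e)
im=np.vstack(ims);im=np.hstack(ims)
cv2.imwrite("pics/a.png",cv2.resize(im,(800,300),interpolation=cv2.INTER_AREA)[:,:,::-1])
E
```

```text
{'t': np.float64(0.0), 'q': array([ 1.63 ,  0.359,  0.011, -0.   , -1.224, -0.288]), 'qd': array([-0.   ,  0.   , -0.002, -0.001, -0.001, -0.001]), 'joint_efforts': array([-1.0000e-03, -5.8273e+01,  2.9306e+01,  6.9970e+00,  7.0000e-03,
       -0.0000e+00]), 'eef_pos': array([0.153, 0.657, 0.226]), 'ee_rot': array([ 3.14 , -0.   , -0.229]), 'force': array([-0.114,  0.107,  0.683]), 'moment': array([ 0.029,  0.005, -0.002]), 'gripper_force': np.float64(0.0), 'width': np.float64(0.088)}
top [ 0.44109696 -0.00184345  1.18798261] [-2.99829855e+00 -2.59055876e-03 -1.59879175e+00]
case [([0.566, 0.045, 0.0], 0.64)]
leaf_hinge [([0.484, -0.024, 0.127], 0.68)]
leaf_edge [([0.481, -0.022, 0.131], 0.82), ([0.566, 0.044, -0.001], 0.37)]
cover_hinge [([0.546, 0.107, 0.134], 0.66)]
cover_edge [([0.545, 0.114, 0.132], 0.95)]
leaf [([0.479, -0.024, 0.122], 0.63)]
cover [([0.547, 0.111, 0.137], 0.8), ([0.482, -0.023, 0.125], 0.43)]
stone_jar [([0.641, 0.01, 0.035], 0.41)]
mandrel [([0.682, -0.121, 0.013], 0.67)]
dish [([0.755, 0.013, 0.008], 0.77)]
ring_blank [([0.584, -0.167, 0.012], 0.37)]
stamp []
flux_bottle [([0.689, 0.449, 0.074], 0.92), ([0.443, -0.468, 0.021], 0.48)]
graver [([0.442, -0.471, 0.022], 0.74)]
side [ 0.05298955 -0.96330113  0.68980709] [-2.07507414  0.01760207 -0.52943583]
case [([0.54, 0.069, 0.083], 0.64)]
leaf_hinge [([0.475, -0.029, 0.102], 0.66), ([0.542, 0.114, 0.146], 0.38)]
leaf_edge [([0.472, -0.034, 0.1], 0.56)]
cover_hinge [([0.545, 0.117, 0.144], 0.87)]
cover_edge [([0.547, 0.118, 0.141], 0.64)]
leaf [([0.477, -0.03, 0.1], 0.72)]
cover [([0.551, 0.122, 0.143], 0.94), ([0.754, 0.027, 0.017], 0.36)]
stone_jar [([0.64, 0.01, 0.025], 0.55)]
mandrel []
dish [([0.753, 0.028, 0.018], 0.6)]
ring_blank []
stamp [([0.422, 0.46, 0.023], 0.63), ([0.477, -0.025, 0.103], 0.35)]
flux_bottle [([0.681, 0.457, 0.094], 0.46)]
graver [([0.435, -0.475, 0.021], 0.6)]
```

View pics/a.png

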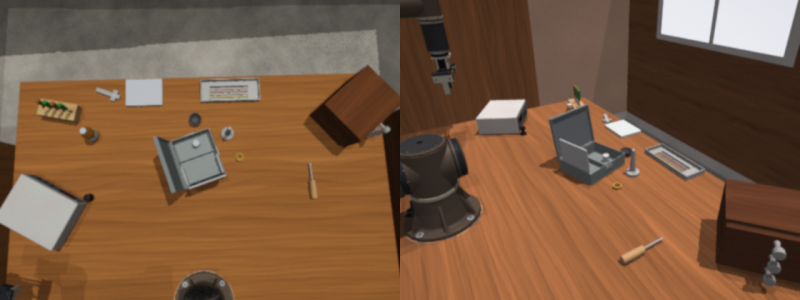

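The pictures show the case at about (195,160) in the top view, with the cover at its left and the leaf edge towards the robot. I'll zoom in to fit its pose.

```bash
python3 - <<'E'
from h import *
t=arm.grab_frame("top");s=arm.grab_frame("side")
print(t["K"],s["K"])
np.savez("cams.npz",**{k+n:(np.array(f[n]) if n!="R" else camR(f)) for k,f in(("t",t),("s",s)) for n in("K","position","color")},tR=camR(t),sR=camR(s))
a=cv2.resize(t["color"][160:290,200:350],(600,520),interpolation=cv2.INTER_CUBIC)
b=cv2.resize(s["color"][140:270,190:340],(600,520),interpolation=cv2.INTER_CUBIC)
cv2.imwrite("pics/t1.png",a[:,:,::-1]);cv2.imwrite("pics/s1.png",b[:,:,::-1])
E
```

```text
[[388.8691132    0.         281.83193201]
 [  0.         388.8691132  210.95919552]
 [  0.           0.           1.        ]] [[435.15378901   0.         279.54842456]
 [  0.         435.15378901 209.09118601]
 [  0.           0.           1.        ]]
```

View pics/t1.png

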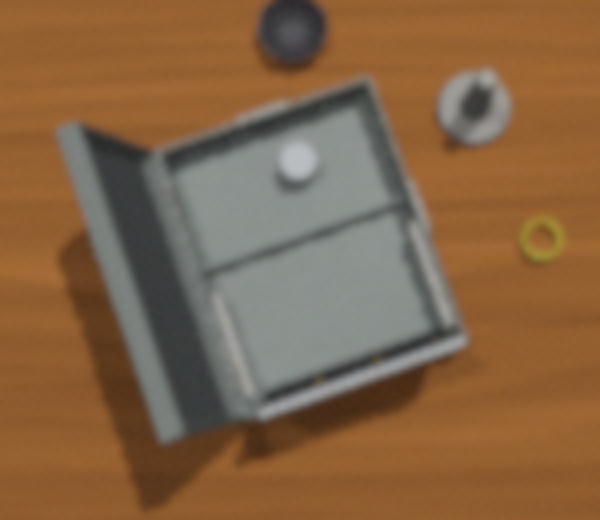

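View pics/s1.png

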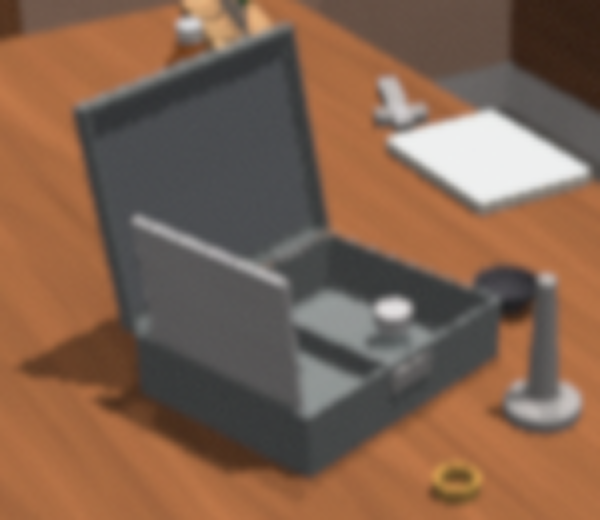

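Both crops show the leaf upright and the cover leaning outwards. Crop pixels in top: far-right rim corner (370,78), leaf edge ends (260,412) and (467,343), cover edge ends (60,128) and (162,442). Side: leaf top ends (135,217) and (288,285), cover top ends (80,108) and (292,28), near bottom corner (308,475).

```bash
python3 - <<'E'
import numpy as np,cv2
from scipy.optimize import least_squares
d=np.load("cams.npz")
def proj(k,P):
    q=d[k+"R"].T@(P-d[k+"position"]);q=d[k+"K"]@(q/q[2]);return q[:2]
def pts(p,k):
    x,y,w,l,c=p
    L={'b':lambda sx,sy:[sx*.105,sy*.085,0],'r':lambda sx,sy:[sx*.105,sy*.085,.05],
       'l':lambda s,_:[-.097+.105*np.cos(l),s*.073,.0445+.105*np.sin(l)],
       'c':lambda s,_:[s*.105,.085-.17*np.cos(c)+.016*np.sin(c),.0505+.17*np.sin(c)+.016*np.cos(c)]}
    v=np.array(L[k[0]](k[1],k[2]));C,S=np.cos(w),np.sin(w)
    return np.array([x+C*v[0]-S*v[1],y+S*v[0]+C*v[1],v[2]])
obs=[('t',('r',1,-1),(370,78)),('t',('l',1,0),(260,410)),('t',('l',-1,0),(467,342)),('t',('c',1,0),(60,128)),('t',('c',-1,0),(162,442)),
('s',('l',1,0),(135,217)),('s',('l',-1,0),(288,285)),('s',('c',-1,0),(80,108)),('s',('c',1,0),(292,28)),('s',('b',-1,-1),(308,475)),('s',('r',1,-1),(497,297)),('s',('b',-1,1),(140,388))]
off={'t':(200,160),'s':(190,140)}
f=lambda p:np.concatenate([(proj(k,pts(p,q))-(np.array(o)/4+off[k])) for k,q,o in obs])
s=least_squares(f,[.57,.04,.3,1.57,1.85],loss='soft_l1',x_scale=[.1,.1,.3,.3,.3])
print(np.round(s.x,4));print(np.round(s.fun.reshape(-1,2),1).tolist())
p=s.x
for q in [('l',1,0),('l',-1,0),('c',1,0),('c',-1,0)]:print(q,np.round(pts(p,q),3))
E
```

```text
[0.5753 0.0047 0.307  1.6583 1.7404]
[[0.2, -0.6], [-0.9, 0.9], [-0.8, -0.3], [0.2, -0.6], [0.6, -0.3], [-0.1, 0.0], [-0.3, -0.3], [-1.5, -0.3], [-1.5, -1.2], [0.3, 1.5], [1.3, 0.7], [0.3, 1.2]]
('l', 1, 0) [0.452 0.042 0.149]
('l', -1, 0) [ 0.496 -0.097  0.149]
('c', 1, 0) [0.636 0.16  0.215]
('c', -1, 0) [0.436 0.096 0.215]
```

Emit:
servo_tool(deltas=[[1,0,0,-15,0,0,-6.14],[1,0,0,-15,0,0,-6.14],[1,0,0,-15,0,0,-6.14],[1,0,0,-15,0,0,-6.14],[1,0,0,-15,0,0,-6.14],[1,2.4,15,0,0,0,0],[1,2.4,30,0,0,0,0],[1,2.4,30,0,0,0,0],[1,2.4,30,0,0,0,0],[1,2.4,30,0,0,0,0],[1,2.4,30,0,0,0,0],[1,2.4,30,0,0,0,0],[1,2.4,30,0,0,0,0],[1,2.4,30,0,0,0,0],[1,2.4,30,0,0,0,0],[1,2.4,30,0,0,0,0],[1,2.4,30,0,0,0,0],[1,2.4,30,0,0,0,0],[1,2.4,30,0,0,0,0],[1,2.4,30,0,0,0,0]], squeeze=10)

```text
t: 3.27
eef_pos: [0.3191, 0.2521, 0.3019]
ee_rot: [-3.141, -0.001, 0.307]
force: [1.4, 0.7, 0.7]
width: 0.0003
gripper_force: 0.0
```

Emit:
servo_tool(deltas=[[1,2.4,30,0,0,0,0],[1,2.4,30,0,0,0,0],[1,2.4,30,0,0,0,0],[1,2.4,30,0,0,0,0],[1,2.4,30,0,0,0,0],[1,2.4,30,0,0,0,0],[1,2.4,30,0,0,0,0],[1,2.4,30,0,0,0,0],[1,2.4,30,0,0,0,0],[1,2.4,30,0,0,0,0],[1,1,20,0,0,0,0],[1,0,9,0,0,0,0],[1,0,0,0,0,0,0],[1,0,0,0,0,0,0]])

```text
t: 4.43
eef_pos: [0.4419, -0.0526, 0.3015]
ee_rot: [-3.141, 0.0, 0.306]
force: [-0.3, 0.1, 0.1]
width: 0.0006
gripper_force: 0.0
```

Emit:
servo_tool(deltas=[[1,0,0,20,0,0,0],[1,0,0,30,0,0,0],[1,0,0,30,0,0,0],[1,0,0,30,0,0,0],[1,0,0,30,0,0,0],[1,0,0,20,0,0,0],[1,0,0,12,0,0,0],[1,0,0,0,0,0,0]])

```text
t: 5.1
eef_pos: [0.4402, -0.0517, 0.1273]
ee_rot: [-3.141, 0.004, 0.308]
force: [-0.7, -0.7, -0.1]
width: 0.0006
gripper_force: 0.0
```

Emit:
servo_tool(deltas=[[1,9,0,0,0,0,0],[1,9,0,0,0,0,0],[1,9,0,0,0,0,0],[1,9,0,0,0,0,0],[1,7.6,0,0.8,0,0,0],[1,7.6,0,0.8,0,0,0],[1,7.6,0,0.8,0,0,0],[1,8,0,2.9,0,0,0],[1,8,0,2.9,0,0,0],[1,0,0,0,0,0,0]])

```text
t: 5.93
eef_pos: [0.5149, -0.0294, 0.1206]
ee_rot: [3.141, 0.0, 0.307]
force: [0.4, 0.9, -1.1]
width: 0.0004
gripper_force: 0.0
```

```bash
python3 - <<'E'
from h import *
t=arm.grab_frame("top");s=arm.grab_frame("side")
a=cv2.resize(t["color"][160:290,200:350],(400,347),interpolation=cv2.INTER_CUBIC)
b=cv2.resize(s["color"][140:270,190:340],(400,347),interpolation=cv2.INTER_CUBIC)
cv2.imwrite("pics/b.png",np.hstack([a,b])[:,:,::-1])
E
```

```text
(no output)
```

View pics/b.png

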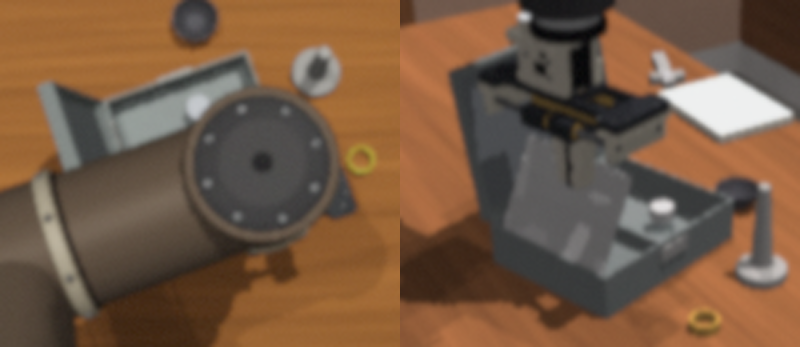

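The side view shows the leaf tilted inward under the fingertip, near (590,180). The case hasn't moved and the gripper is clear of the cover. I'll continue along the arc.

Emit:
servo_tool(deltas=[[1,7.3,0,4.4,0,0,0],[1,7.3,0,4.4,0,0,0],[1,6.3,0,5.7,0,0,0],[1,6.3,0,5.7,0,0,0],[1,5,0,6.9,0,0,0],[1,5,0,6.9,0,0,0],[1,3.5,0,7.7,0,0,0],[1,3.5,0,7.7,0,0,0],[1,1.6,0,6.2,0,0,0],[1,1.6,0,6.2,0,0,0],[1,0.4,0,4.2,0,0,0],[1,0.4,0,4.2,0,0,0],[1,0.4,0,4.2,0,0,0],[1,0,0,1,0,0,0],[1,0,0,0,0,0,0],[1,0,0,0,0,0,0],[1,0,0,0,0,0,0]])

```text
t: 7.45
eef_pos: [0.5596, -0.0152, 0.0472]
ee_rot: [3.141, -0.0, 0.307]
force: [-4.4, 0.8, 12.2]
width: 0.0004
gripper_force: 6.2
```

Emit:
servo_tool(deltas=[[1,0,0,-5,0,0,0],[1,0,0,-15,0,0,0],[1,0,0,-30,0,0,0],[1,0,0,-30,0,0,0],[1,0,0,-30,0,0,0],[1,0,0,-30,0,0,0],[1,0,0,-30,0,0,0],[1,0,0,-30,0,0,0],[1,0,0,-30,0,0,0],[1,0,0,-24,0,0,0]])

```text
t: 8.28
eef_pos: [0.5599, -0.0153, 0.3027]
ee_rot: [3.141, -0.002, 0.307]
force: [0.0, -0.1, 0.1]
width: 0.0006
gripper_force: 0.0
```

Emit:
servo_tool(deltas=[[1,0,0,0,0,0,6.9],[1,0,0,0,0,0,6.9],[1,0,0,0,0,0,6.9],[1,0,0,0,0,0,6.9],[1,0,0,0,0,0,6.9],[1,0,0,0,0,0,6.9],[1,0,0,0,0,0,6.9],[1,0,0,0,0,0,6.9],[1,0,0,0,0,0,6.9],[1,0,0,0,0,0,6.9],[1,0,0,0,0,0,7],[1,0,0,0,0,0,7],[1,0,0,0,0,0,7],[1,0,0,0,0,0,0]])

```text
t: 9.45
eef_pos: [0.5595, -0.0152, 0.2999]
ee_rot: [3.142, 0.0, -1.27]
force: [0.1, 0.2, 0.5]
width: 0.0002
gripper_force: 0.0
```

Emit:
servo_tool(deltas=[[1,-15,-3,0,0,0,0],[1,-27,-3,0,0,0,0],[1,-27,-3,0,0,0,0],[1,-27,-3,0,0,0,0],[1,-27,-3,0,0,0,0],[1,-27,-3,0,0,0,0],[1,-27,-3,0,0,0,0],[1,-12,0,0,0,0,0],[1,0,0,0,0,0,0],[1,0,0,0,0,0,0]])

```text
t: 10.28
eef_pos: [0.5224, 0.1716, 0.2999]
ee_rot: [3.141, -0.0, -1.26]
force: [-0.5, -0.2, 0.3]
width: 0.0005
gripper_force: 0.0
```

```bash
python3 - <<'E'
from h import *
t=arm.grab_frame("top");s=arm.grab_frame("side")
for f in (t,s):
    for n in ("cover_edge","leaf"): print(n,[(np.round(world(f,d["at"]),3).tolist(),round(d["conf"],2)) for d in arm.recognise(n,f)[:1]])
a=cv2.resize(t["color"][160:290,200:350],(400,347),interpolation=cv2.INTER_CUBIC)
b=cv2.resize(s["color"][140:270,190:340],(400,347),interpolation=cv2.INTER_CUBIC)
cv2.imwrite("pics/c.png",np.hstack([a,b])[:,:,::-1])
E
```

```text
cover_edge [([0.541, 0.113, 0.134], 0.92)]
leaf []
cover_edge [([0.535, 0.113, 0.134], 0.89)]
leaf [([0.532, -0.015, 0.046], 0.82)]
```

View pics/c.png

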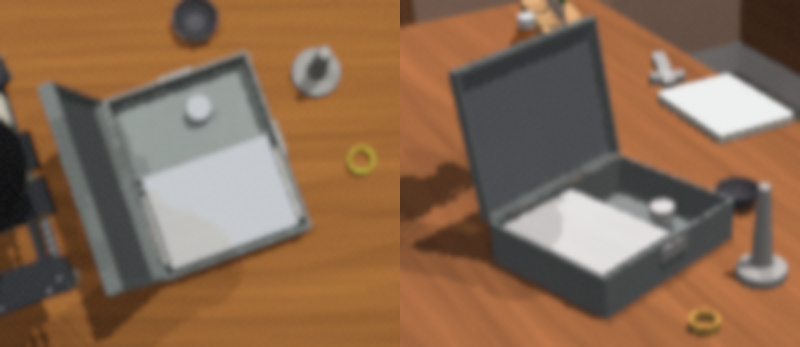

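The leaf lies flat (side view, around (600,230)) and the case is unmoved. Next comes the cover: descend outside it, then push along its arc.

Emit:
servo_tool(deltas=[[1,0,0,20,0,0,0],[1,0,0,30,0,0,0],[1,0,0,30,0,0,0],[1,0,0,19,0,0,0],[1,0,0,0,0,0,0],[1,8,0,0,0,0,0],[1,8,0,0,0,0,0],[1,8,0,0,0,0,0],[1,8,0,0,0,0,0],[1,8,0,0,0,0,0],[1,8,0,0,0,0,0],[1,8,0,0,0,0,0],[1,8,0,0,0,0,0],[1,8.6,0,0,0,0,0],[1,8.6,0,0,0,0,0],[1,8.6,0,0,0,0,0],[1,0,0,0,0,0,0]])

```text
t: 12.0
eef_pos: [0.5498, 0.084, 0.2005]
ee_rot: [3.14, -0.001, -1.265]
force: [0.6, 0.2, 0.3]
width: 0.0004
gripper_force: 0.0
```

Emit:
servo_tool(deltas=[[1,7.4,0,1.2,0,0,0],[1,7.4,0,1.2,0,0,0],[1,7.4,0,1.2,0,0,0],[1,7.4,0,1.2,0,0,0],[1,7,0,2.7,0,0,0],[1,7,0,2.7,0,0,0],[1,7,0,2.7,0,0,0],[1,7,0,2.7,0,0,0],[1,6.4,0,4,0,0,0],[1,6.4,0,4,0,0,0],[1,6.4,0,4,0,0,0],[1,6.4,0,4,0,0,0],[1,0,0,0,0,0,0]])

```text
t: 13.08
eef_pos: [0.5747, 0.0052, 0.1682]
ee_rot: [3.14, -0.0, -1.265]
force: [0.2, -0.1, -0.1]
width: 0.0005
gripper_force: 0.0
```

```bash
python3 - <<'E'
from h import *
t=arm.grab_frame("top");s=arm.grab_frame("side")
print(arm.get_state()["force"])
a=cv2.resize(t["color"][160:290,200:350],(400,347),interpolation=cv2.INTER_CUBIC)
b=cv2.resize(s["color"][140:270,190:340],(400,347),interpolation=cv2.INTER_CUBIC)
cv2.imwrite("pics/d.png",np.hstack([a,b])[:,:,::-1])
E
```

```text
[-0.08443943 -0.06062162 -0.2100112 ]
```

View pics/d.png

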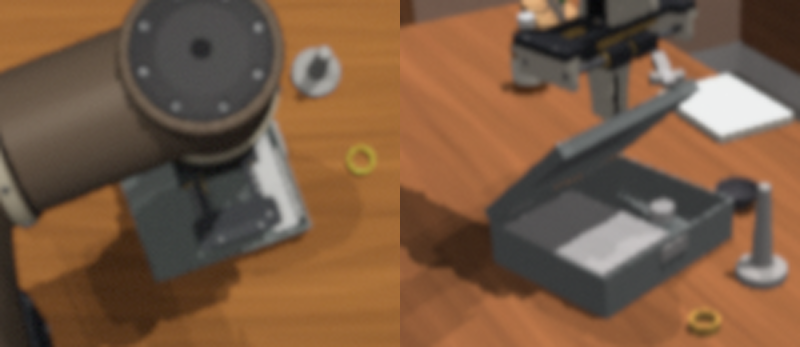

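The cover is about half shut, with the finger on its outer face near (605,110). The leaf is still flat and the case still in place. I'll continue the arc.

Emit:
servo_tool(deltas=[[1,5.4,0,5.2,0,0,0],[1,5.4,0,5.2,0,0,0],[1,5.4,0,5.2,0,0,0],[1,5.4,0,5.2,0,0,0],[1,4.3,0,6.2,0,0,0],[1,4.3,0,6.2,0,0,0],[1,4.3,0,6.2,0,0,0],[1,4.3,0,6.2,0,0,0],[1,3,0,6.9,0,0,0],[1,3,0,6.9,0,0,0],[1,3,0,6.9,0,0,0],[1,3,0,6.9,0,0,0],[1,1.3,0,4.9,0,0,0],[1,1.3,0,4.9,0,0,0],[1,1.3,0,4.9,0,0,0],[1,0,0,0,0,0,0]])

```text
t: 14.52
eef_pos: [0.5909, -0.0459, 0.0803]
ee_rot: [3.14, 0.0, -1.264]
force: [-0.2, -0.2, 0.5]
width: 0.0003
gripper_force: 0.0
```

Emit:
servo_tool(deltas=[[1,0.6,0,3.7,0,0,0],[1,0.6,0,3.7,0,0,0],[1,0.6,0,3.7,0,0,0],[1,0.6,0,3.7,0,0,0],[1,0,0,1,0,0,0],[1,0,0,0,0,0,0],[1,0,0,0,0,0,0],[1,0,0,0,0,0,0]])

```text
t: 15.18
eef_pos: [0.5925, -0.0479, 0.0667]
ee_rot: [-3.141, -0.0, -1.263]
force: [-3.2, 1.6, 10.8]
width: 0.0006
gripper_force: 5.1
```

On the stop, at 0.0667 m with about 11 N. I'll retreat straight up and check.

Emit:
servo_tool(deltas=[[1,0,0,-3,0,0,0],[1,0,0,-10,0,0,0],[1,0,0,-25,0,0,0],[1,0,0,-30,0,0,0],[1,0,0,-30,0,0,0],[1,0,0,-30,0,0,0],[1,0,0,-30,0,0,0],[1,0,0,-20,0,0,0],[1,0,0,0,0,0,0],[1,0,0,0,0,0,0]])

```text
t: 16.02
eef_pos: [0.5928, -0.0479, 0.2455]
ee_rot: [-3.138, -0.0, -1.264]
force: [-0.4, 0.4, 0.0]
width: 0.0007
gripper_force: 0.0
```

```bash
python3 - <<'E'
from h import *
s=arm.grab_frame("side")
b=cv2.resize(s["color"][140:270,190:340],(600,520),interpolation=cv2.INTER_CUBIC)
cv2.imwrite("pics/e.png",b[:,:,::-1])
E
```

```text
(no output)
```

View pics/e.png

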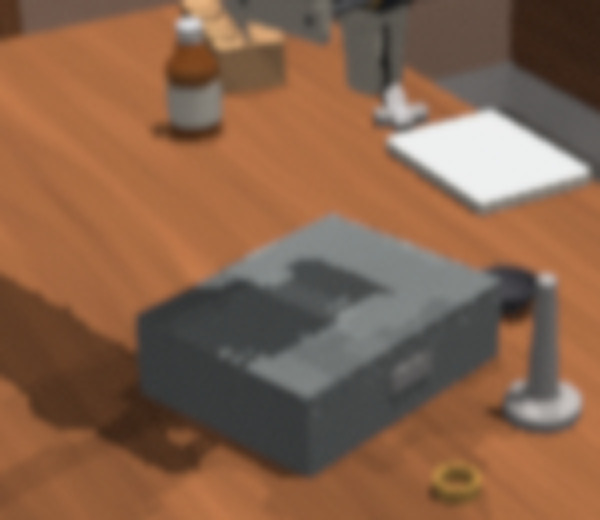

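The case is shut flush, its near corner is still at (308,475), and the gripper is clear.

```bash
python3 -c "
from station import arm
print(arm.job_done())"
```

```text
the job is handed in; nothing more can be done
None
```

The leaf is folded flat and the cover pressed fully shut; the case and everything around it look unmoved in the last side picture, and I handed the job in at about 16 s (no verdict was returned).

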